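# Test-fit a blender's double lid and lift off its outer lid

## Robot

A 6-joint arm with a two-finger parallel gripper is mounted at the origin on the work surface. World frame = base frame: x ahead of the robot, y to its left, z up, the work surface at z = 0. Lengths are in mm, angles in rad, forces in N, time in s.
With the tool pointing down it reaches from about 275 to 750 mm from the base axis. Payload 10.2 kg.
Tool frame: the origin (TCP) lies on the front face of the gripper's body, between the roots of the fingers; the fingertips stand 73 mm ahead of it and the grasp point (between the pads) lies ctrl.grip_depth ahead of it (ctrl.grip_depth is the distance from the TCP to the grasp point, in mm); z points along the fingers, y is the direction in which the jaws open and shut (so a half turn about z gives the same grasp; the last joint's range is limited). The gripper opens to 85 mm and grips with 20 to 120 N. Pads are 22 mm wide; open, the fingers measure 114 mm over their backs; the gripper's body (76 mm by 85 mm) begins 54 mm behind the grasp point. The pads swing forward as they close: fully open they stand 13 mm farther back than shut.
Start: joints at [-1.477, 0.313, 1.498, -0, 1.331, -0.223], TCP at [163.539, -498.885, 303.894] pointing down, gripper open.
Joint ranges: [-2.94, 2.94], [-0.97, 2.17], [0.19, 2.56], [-1.23, 4.37], [0.02, 3.11], [-2.88, 2.88]. Speed limits (rad/s): [2.39, 2.39, 3.01, 3.14, 3.14, 3.14].

## Interface

Orientations are given as a unit quaternion [w, x, y, z].
In Python, from rig import readout, capture, ctrl, nets gives the robot as it stands. The module is installed in compiled form; this text tells all that it offers.
- The arm moves only by the tool apply_moves, never from a script. Its argument "targets" is a list of rows, each a list of 4 numbers: the shift along the tool's x, y, z in cm, then the turn about the tool's z in degrees. A call has 1 to 8 rows; each row shifts and turns the commanded pose from where the row before left it, along the tool's axes as they then stand; what a row does not reach is not made up. A row lasts 1/10 s, in which the tool goes at most 50 mm and 8.59 degrees, less where a joint would pass 70% of its speed; a pose out of reach is approached as far as the arm can. A call with a gripper value outside its range is refused whole. "grip" is the finger opening in cm, from 0 to 8.54, set as the call begins (left out, the last holds). The fingers move at their own pace and stop on an object; "force" is the grip in N (left out, the last holds). Time passes only in rows, so rows that do not move let the fingers close. It gives the time, the measured TCP pose, the force and the opening at its end, in the units of the state.
- readout.sense(): the state, without advancing time (a new reading comes with each control period).
- capture(name): name is "side" or "top" or "wrist"; returns a dict with "img" (420x560x3 uint8, red, green, blue), "fov_y" (degrees; the focal length in pixels is half the picture's height over the tangent of half this angle, whatever the lens; pixels are square), "cx", "cy" (the principal point, pixels), "D" ([k1, k2, p1, p2, k3] as OpenCV has them; the pictures are not rectified), "eye" and "rotation" of the camera in the world. Camera axes: x right, y down, z forward; pixel columns grow to the right and rows downward; lengths in mm; the calibration is good to about 2 mm. A picture is of the moment at which its call begins. There is no depth.
- ctrl.finish_job(): hands the job in, once; it reports no verdict.
Trained networks look in the newest picture that a camera, given by its name, has taken for a name from the list of things; names that differ only in an ending like _2 or _b are one class to them, and where a whole thing is asked for, a point or a joint stands for the part that bears it (a point fixed in the world has none). Each returns a list of dicts, best first, with "score" (0 to 1); they miss things now and then, are a little off and sometimes report something else, mostly with a low value. They report only what shows in the picture. A call takes as long as a camera call. They do not tell look-alikes from the thing itself.
- nets.boxes_of(camera, target): "location" ([column, row] as shares, 0 to 1, of the picture: columns of its width, rows of its height, amid what is visible of it).
The state is a dict: "time_s": time; "joints": joint angles; "dq": joint speeds; "tau": joint torques, N m; "eef_pos": TCP position; "ee_rot": TCP orientation; "force": force on the tool from outside, world axes, zero at the start; "wrist_torque": the same for the moment, N m; "grip_width": opening from 0.0 (shut) to 1.0 (fully open).
Only numpy, scipy, OpenCV 4.12 (cv2) and the standard library are available. Lean on these libraries where they do the work, as an engineer would, in place of code of your own. Each camera call takes 0.05 s, during which the arm holds its last target.

## Task

First make the blender safe: press its red stop button fully down and let it come up, then do the same with its blue lock button, never pressing the green start button or two buttons at once. Then pick up the nested double lid by the black stem, lower it gently onto the steel cup until it is fully seated and let go; take the outer lid alone by its grey collar and lift it straight up, leaving the inner lid seated and undisturbed so that its purple gasket can be inspected. Finish while still holding the outer lid level, about 10 cm above where it sat on the cup, clear of everything, and disturb none of the other objects.

Things in the scene. Friction and masses are not known exactly. Their poses are not given: they have to be found in the camera images.
- blender: Fixed countertop blender: black motor base 170 mm (its x) by 230 mm (its y), 55 mm high, origin at the centre of its underside on the work surface, z up. An open steel cup is locked upright on it at its own (0, +55 mm); the steel control deck with the row of three buttons (along its x) lies at its own y = -65 mm. It can stand turned by up to 0.35 rad.
- cup_rim (a point): Centre of the cup's open mouth, in the plane of its rim, 130 mm above the work surface. Cup 91 mm outside and 84 mm inside diameter, 75 mm tall above the motor base, inside about 67 mm deep. z up.
- red_button (a joint): Round red spring push button, 26 mm across, standing proud of a black 42 mm round housing on the blender's steel control deck. Joint value: 0 up, 0.006 m fully down; it starts to move at about 1.5 N, is fully down at 5 N and springs back up. Stop button, pressed first.
- red_button_top (a point): Centre of the red button's top face when up, 77 mm above the work surface; press straight down here. The three buttons stand in one row 48 mm apart, in varying order, so tell them apart by colour; button centres are at least 120 mm from the cup's axis.
- blue_button (a joint): Round blue spring push button, 26 mm across, standing proud of a black 42 mm round housing on the blender's steel control deck. Joint value: 0 up, 0.006 m fully down; it starts to move at about 1.5 N, is fully down at 5 N and springs back up. Lock button, pressed second.
- blue_button_top (a point): Centre of the blue button's top face when up, 77 mm above the work surface; press straight down here. The three buttons stand in one row 48 mm apart, in varying order, so tell them apart by colour; button centres are at least 120 mm from the cup's axis.
- green_button (a joint): Round green spring push button, 26 mm across, standing proud of a black 42 mm round housing on the blender's steel control deck. Joint value: 0 up, 0.006 m fully down; it starts to move at about 1.5 N, is fully down at 5 N and springs back up. Start button, must not be pressed.
- green_button_top (a point): Centre of the green button's top face when up, 77 mm above the work surface; press straight down here. The three buttons stand in one row 48 mm apart, in varying order, so tell them apart by colour; button centres are at least 120 mm from the cup's axis.
- inner_lid: Loose inner lid, 0.14 kg, round; z up, origin at the centre of its underside, at first on the work surface. z 0 to 14 mm: white plug, diameter 76 mm (foot tapers to 68), 4 mm play in the cup; 14 to 20 mm: purple gasket flange, 92 mm, rests on the cup's rim; 20 to 77 mm: black stem. Seated, this origin is on the cup's axis 14 mm below cup_rim.
- stem_top (a point): Top of the inner lid's upright black stem, 22 mm in diameter, 77 mm above the inner lid's origin. The stem passes up through the outer lid's collar and shows 24 mm above it. The outer lid lies loosely on the inner lid's flange, so lifting by the stem carries both lids.
- outer_lid: Loose white outer lid, 0.08 kg, round; z up, origin at the centre of its disc's underside, resting 20 mm above the inner lid's origin (6 mm above cup_rim when both are seated). Disc 106 mm across, 5 mm thick; a skirt, 100 mm inside, hangs to 14 mm below the origin, loosely round the flange and the cup's rim. Not fastened to the inner lid.
- collar_top (a point): Centre of the top of the outer lid's round grey collar, 33 mm above the outer lid's origin; collar 46 mm outside, 30 mm inside diameter, standing 28 mm above the disc. Gripped here and lifted straight up, the outer lid comes off alone, clear of the stem after 57 mm.
- tumbler: Bystander: transparent plastic tumbler, 76 mm across the rim, 120 mm tall, standing upright; origin at the centre of its underside.
- screwdriver: Bystander: metal screwdriver 200 mm long, 26 mm thick, lying along its x axis; origin under its middle.
- pry_tool: Bystander: flat yellow plastic pry tool about 153 mm long, 22 mm wide, 10 mm high, lying along its x axis; origin under its middle.
Things that resemble listed ones, but are neither listed nor needed, are in the scene too. What is shaped like the outer_lid but turquoise is not meant.

How it is judged:
By the outcome, as a careful person would: the job done as asked, in the order asked, and still so for the second after the job is handed in, while the arm keeps its last pose, push and grip.
It also fails if it takes over 61 s, if anything falls off the work surface, if the arm or the gripper's body presses on something with over 40 N, if the wrist force passes 120 N, or if a joint passes its speed limit or range.

## Working session

There is one attempt and no reset: what is moved stays moved. The work goes in short steps, Python scripts to look and compute and a tool call to move; the robot and the scene stay as the last step left them, time stands still between calls to the robot, and variables do not carry over. Pictures are saved under pics/ and viewed, and the job is handed in when it is done.

Besides the shell and the picture viewer there is one more tool, called after "Emit:" as name(argument=value, ...), one argument or row to a line, values as JSON. apply_moves: Moves the arm, as the interface text tells. Its arguments: {"type":"object","properties":{"targets":{"type":"array"},"grip":{"type":"number"},"force":{"type":"number"}},"required":["targets"]}

```bash
mkdir -p pics; python3 - <<'E'
from rig import readout, capture, ctrl, nets
import cv2
print(readout.sense(), ctrl.grip_depth)
for n in ("side","top","wrist"):
    c=capture(n); cv2.imwrite(f"pics/{n}0.png",c["img"][:,:,::-1]); print(n,{k:v for k,v in c.items() if k!="img"})
    for t in ("blender","red_button","blue_button","green_button","inner_lid","stem_top","outer_lid","collar_top","cup_rim","tumbler","screwdriver","pry_tool"):
        print(t,[(round(d["score"],2),round(d["location"][0]*560,1),round(d["location"][1]*420,1)) for d in nets.boxes_of(n,t)])
E
```

```text
{'time_s': 0.0, 'joints': array([-1.47740200e+00,  3.13440896e-01,  1.49843998e+00, -6.00180924e-06,
        1.33101039e+00, -2.23385892e-01]), 'dq': array([-1.49648803e-03,  2.35725671e-04, -1.04611179e-03, -8.43602254e-04,
       -4.19862669e-06, -1.10845155e-03]), 'tau': array([ 8.13736006e-04, -4.12263787e+01, -2.59748018e+01, -1.00664781e-04,
        4.02790611e-03,  2.84350484e-06]), 'eef_pos': array([ 163.52027379, -498.7067955 ,  303.33858593]), 'ee_rot': array([-6.48128328e-04,  9.87482168e-01,  1.57729345e-01,  3.92642786e-05]), 'force': array([0.39222711, 0.09388319, 0.12410128]), 'wrist_torque': array([-0.04629818, -0.02142805,  0.04314513]), 'grip_width': 1.0017889458074412} 53.900000000000006
side {'fov_y': 54.618509541806375, 'cx': 279.6794431449442, 'cy': 207.58727175678564, 'D': array([0.03597332, 0.        , 0.        , 0.        , 0.        ]), 'eye': array([277.8074601 , 801.85932727, 668.86767635]), 'rotation': array([ 0.06945046, -0.15382148,  0.87479792, -0.45414115])}
blender [(0.9, 241.6, 238.8), (0.51, 227.8, 163.5), (0.3, 328.7, 185.0)]
red_button []
blue_b
[... 1103 characters left out ...]
59.0, 233.9), (0.67, 403.5, 303.8), (0.63, 380.7, 185.1)]
cup_rim [(0.67, 269.3, 184.8)]
tumbler [(0.66, 358.6, 116.9)]
screwdriver [(0.61, 419.0, 137.1)]
pry_tool [(0.86, 132.4, 192.6), (0.45, 269.1, 189.8)]
wrist {'fov_y': 67.99829895104693, 'cx': 284.42335239313, 'cy': 203.71397579065834, 'D': array([-0.03064618,  0.        ,  0.        ,  0.        ,  0.        ]), 'eye': array([ 226.51908839, -478.90115561,  374.05080205]), 'rotation': array([ 0.10753588,  0.8022909 , -0.58196262, -0.07800549])}
blender []
red_button []
blue_button []
green_button []
inner_lid []
stem_top []
outer_lid [(0.67, 109.7, 12.7)]
collar_top [(0.72, 109.2, 16.0)]
cup_rim []
tumbler []
screwdriver []
pry_tool []
```

View pics/top0.png

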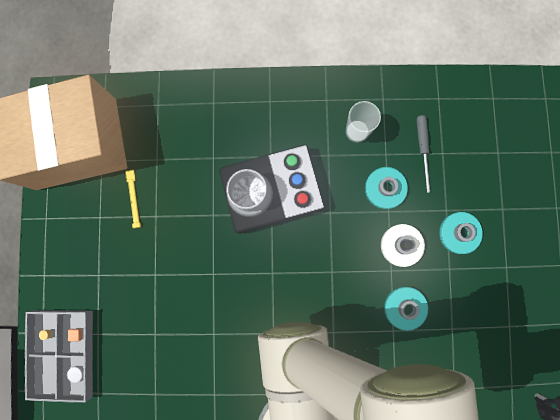

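View pics/side0.png

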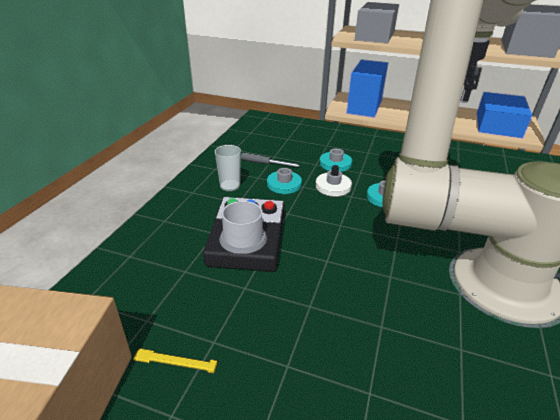

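```bash
python3 - <<'E'
import cv2
a=cv2.imread("pics/top0.png")[90:350,230:500]; cv2.imwrite("pics/topc.png",cv2.resize(a,None,fx=2.2,fy=2.2,interpolation=cv2.INTER_CUBIC))
a=cv2.imread("pics/side0.png")[130:310,170:430]; cv2.imwrite("pics/sidec.png",cv2.resize(a,None,fx=3,fy=3,interpolation=cv2.INTER_CUBIC))
E
```

```text
(no output)
```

View pics/topc.png

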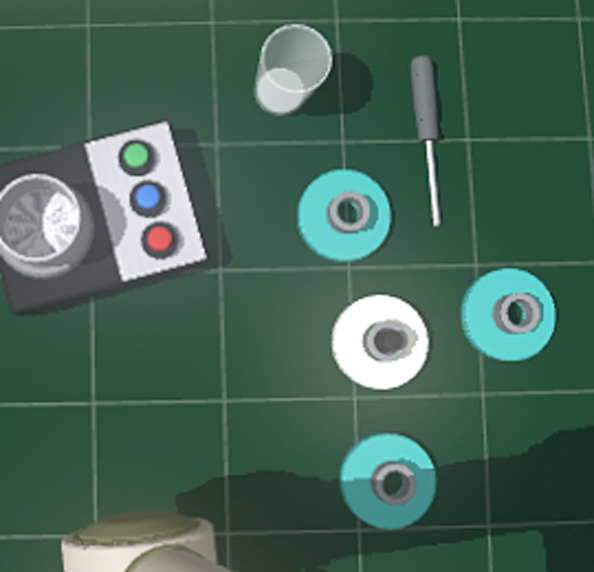

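View pics/sidec.png

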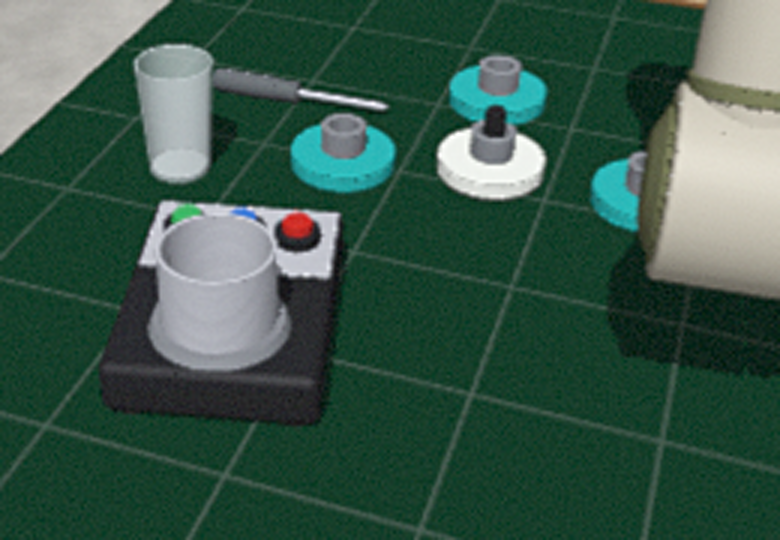

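The candidates in the top picture are a white lid with a black stem at (402,245) and turquoise ones at (386,187), (461,232) and (406,308). The white one is meant: it has the white disc, and the crop shows a black stem through its grey collar. The button row is green (291,161), blue (297,180), red (302,198).

```bash
cat > h.py <<'E'
import numpy as np, cv2
from scipy.spatial.transform import Rotation as R
from rig import readout, capture, ctrl, nets
def cal(c):
    f=c["img"].shape[0]/2/np.tan(np.radians(c["fov_y"]/2))
    K=np.array([[f,0,c["cx"]],[0,f,c["cy"]],[0,0,1]]); q=c["rotation"]; return K,R.from_quat([q[1],q[2],q[3],q[0]]).as_matrix()
def px2w(c,p,z):
    K,Rm=cal(c); u=cv2.undistortPoints(np.array(p,float).reshape(-1,1,2),K,c["D"]).reshape(-1,2)
    d=np.c_[u,np.ones(len(u))]@Rm.T; return c["eye"]+d*((z-c["eye"][2])/d[:,2])[:,None]
def w2px(c,P):
    K,Rm=cal(c); rv=cv2.Rodrigues(Rm.T)[0]; return cv2.projectPoints(np.array(P,float).reshape(-1,1,3),rv,-Rm.T@c["eye"],K,c["D"])[0].reshape(-1,2)
def hsv(c): return cv2.cvtColor(c["img"],cv2.COLOR_RGB2HSV)
def masks(c):
    h=hsv(c).astype(int); H,S,V=h[...,0],h[...,1],h[...,2]
    return dict(red=((H<8)|(H>172))&(S>130)&(V>90),blue=(H>100)&(H<125)&(S>130)&(V>90),green=(H>50)&(H<80)&(S>110)&(V>110),white=(S<25)&(V>215))
def blobs(m,lo=20):
    n,l,s,ce=cv2.connectedComponentsWithStats(m.astype(np.uint8)); return [(s[i],ce[i],l==i) for i in range(1,n) if s[i][4]>=lo]
def save(c,name,box=None,fx=1):
    a=c["img"][:,:,::-1]
    if box: a=a[box[1]:box[3],box[0]:box[2]]
    cv2.imwrite("pics/"+name+".png",cv2.resize(a,None,fx=fx,fy=fx,interpolation=cv2.INTER_CUBIC))
E
python3 - <<'E'
from h import *
np.set_printoptions(precision=1,suppress=True)
for n in("top","side"):
    c=capture(n)
    for k,m in masks(c).items():
        for s,ce,mm in blobs(m): print(n,k,s[4],s[:4],ce,px2w(c,ce,77 if k!="white" else 25)[0])
c=capture("top")
m=[b for b in blobs(masks(c)["white"],300) if abs(b[1][0]-402)<15][0][2].astype(np.uint8)
ct,_=cv2.findContours(m,cv2.RETR_EXTERNAL,cv2.CHAIN_APPROX_NONE); ct=max(ct,key=len).reshape(-1,2)
w=px2w(c,ct,25)[:,:2]; e=cv2.fitEllipse(w.astype(np.float32)); print("disc",e)
E
```

```text
top red 86 [298 193  10  11] [302.2 198. ] [577.3  -3.8  77. ]
top blue 84 [292 174  10  11] [296.7 178.9] [623.9   8.3  77. ]
top green 42 [287 155  10  10] [292.3 158.5] [674.1  17.7  77. ]
top white 852 [170   0  49  40] [197.5  16.6] [1086.3  265.1   25. ]
top white 347 [314   0  31  19] [327.8   6.9] [1103.3  -87.4   25. ]
top white 223 [345   0  27  19] [357.    6.7] [1102.7 -166.5   25. ]
top white 52 [372   0   9   8] [376.2   3. ] [1113.1 -219.3   25. ]
top white 1078 [386   6  52  58] [413.2  32.2] [1026.2 -313.9   25. ]
top white 136 [244  21  23  17] [256.2  28.6] [1044.5  106.    25. ]
top white 948 [301  21  44  45] [324.2  40. ] [1006.4  -74.1   25. ]
top white 20 [445  27   5   7] [446.6  30.6] [1031.  -405.4   25. ]
top white 30 [216  30   5  10] [218.5  34.5] [1031.   207.3   25. ]
top white 26 [350  30  10   8] [354.8  33.8] [1023.  -156.6   25. ]
top white 106 [374  36  17  15] [382.4  43.2] [ 995.  -228.8   25. ]
top white 20 [329  63  16   2] [335.9  63.8] [ 938.3 -102.6   25. ]
top white 1670 [28 84 30 86] [ 42.3 127. ] [792.  683.2  25. ]
top white 42 [348 123
[... 1375 characters left out ...]
  31.2] [ -159.6 -2648.     25. ]
side white 184 [347  48  72  10] [381.1  52.9] [  533.9 -1768.5    25. ]
side white 176 [478  61  72   9] [512.8  65.6] [ -171.2 -1769.2    25. ]
side white 1022 [395 169  54  33] [421.9 184.6] [ 209.9 -324.5   25. ]
side white 389 [316 173  35  23] [332.9 184.8] [ 459.4 -227.2   25. ]
side white 1090 [459 181  70  28] [491.8 195.3] [  17.7 -335.5   25. ]
side white 22 [547 196  13   4] [553.5 197.5] [-145.3 -385.1   25. ]
side white 106 [494 296  38  12] [512.  302.6] [ 7.  89.7 25. ]
side white 2450 [  0 343  79  43] [ 34.  363.2] [812.4 533.7  25. ]
disc ((1021.3050537109375, -315.10711669921875), (107.7462387084961, 152.2644805908203), 66.68318176269531)
```

Emit:
apply_moves(
  targets=[
    [3.4,-2.1,0,0],
    [3.4,-2.1,0,0],
    [3.4,-2.1,0,0],
    [3.4,-2.1,0,0],
    [3.4,-2.1,0,0],
    [3.4,-2.1,0,0],
    [3.4,-2.1,0,0],
    [3.4,-2.1,0,0],
  ],
  grip=0,
)

```text
time_s: 2.9
eef_pos: [370.5, -253.1, 304.1]
ee_rot: [0.0, 0.987, 0.158, 0.0]
force: [0.1, -0.2, 0.2]
grip_width: -0.003
```

Emit:
apply_moves(
  targets=[
    [3.4,-2.1,0,0],
    [3.4,-2.1,0,0],
    [3.4,-2.1,0,0],
    [3.4,-2.1,0,0],
    [3.4,-2.1,0,0],
    [0,0,0,0],
    [0,0,0,0],
  ],
)

```text
time_s: 3.6
eef_pos: [498.6, -101.4, 303.7]
ee_rot: [-0.0, 0.987, 0.158, -0.0]
force: [-0.4, 0.6, -0.8]
grip_width: -0.001
```

```bash
python3 - <<'E'
from h import *
np.set_printoptions(precision=2,suppress=True)
c=capture("wrist"); save(c,"w1"); t=capture("top"); save(t,"t1")
s=readout.sense(); print(s["eef_pos"],s["ee_rot"],s["force"],s["grip_width"],ctrl.grip_depth,c["eye"],c["rotation"])
for k,m in masks(c).items():
    if k=="white": continue
    for s,ce,mm in blobs(m,60): print(k,s[4],s[:4],ce,px2w(c,ce,77)[0])
E
```

```text
[ 498.07 -102.46  303.89] [ 0.    0.99  0.16 -0.  ] [ 0.49  0.42 -0.69] 0.001029680078868914 53.900000000000006 [561.55 -81.3  373.81] [ 0.11  0.8  -0.58 -0.08]
red 753 [195  57  30  32] [209.46  72.76] [578.63  -5.27  77.  ]
blue 844 [195   0  32  33] [210.39  14.96] [624.05   6.08  77.  ]
```

View pics/w1.png

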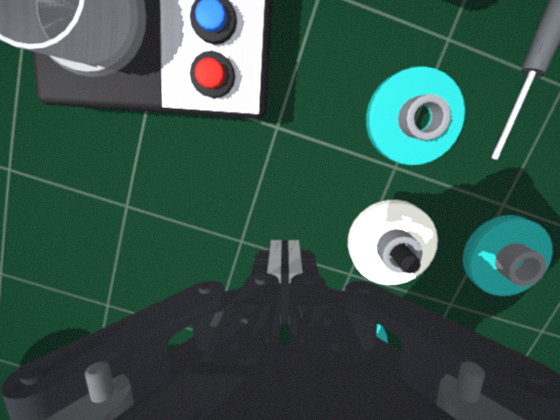

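Emit:
apply_moves(
  targets=[
    [3.56,-2.3,0,0],
    [3.56,-2.3,0,0],
    [3.56,-2.3,0,0],
    [0,0,4,0],
    [0,0,4,0],
    [0,0,4,0],
    [0,0,0,0],
    [0,0,0,0],
  ],
)

```text
time_s: 4.5
eef_pos: [578.7, -3.9, 185.1]
ee_rot: [0.0, 0.988, 0.157, 0.0]
force: [1.2, -0.0, 1.7]
grip_width: -0.004
```

```bash
python3 - <<'E'
from h import *
np.set_printoptions(precision=2,suppress=True)
c=capture("wrist"); save(c,"w2"); t=capture("top"); save(t,"t2",(210,120,350,250),4);t=capture("side"); save(t,"s2",(180,130,340,280),4)
s=readout.sense(); print(s["eef_pos"],s["ee_rot"],s["force"],s["grip_width"],ctrl.grip_depth,c["eye"],c["rotation"])
for k,m in masks(c).items():
    if k=="white": continue
    for s,ce,mm in blobs(m,60): print(k,s[4],s[:4],ce,px2w(c,ce,77)[0])
print(w2px(c,[[578,-4.5,77],[624,7.5,77]]))
E
```

```text
[579.29  -3.51 186.41] [0.   0.99 0.16 0.  ] [-0.33  0.49  0.29] 0.0005571296429555135 53.900000000000006 [641.69  15.99 255.34] [ 0.11  0.8  -0.58 -0.08]
red 1196 [263 207  42  38] [283.13 225.52] [582.27  -2.58  77.  ]
blue 1618 [267 129  45  46] [288.94 151.38] [625.62   7.99  77.  ]
green 1870 [272  37  48  50] [295.2   61.74] [671.61  19.63  77.  ]
[[283.97 232.74]
 [288.88 154.37]]
```

View pics/w2.png

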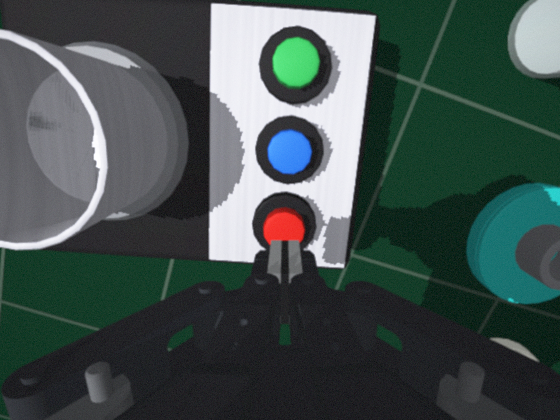

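View pics/s2.png

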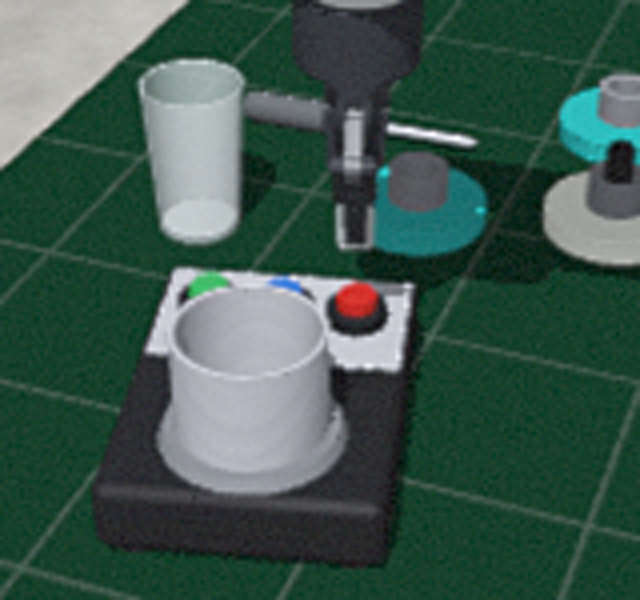

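Emit:
apply_moves(
  targets=[
    [0,0,1.5,0],
    [0,0,1.5,0],
    [0,0,0.3,0],
    [0,0,0.3,0],
    [0,0,0.2,0],
    [0,0,0,0],
    [0,0,0,0],
  ],
)

```text
time_s: 5.35
eef_pos: [578.9, -3.1, 146.8]
ee_rot: [0.0, 0.987, 0.158, 0.001]
force: [0.1, -0.2, 3.0]
grip_width: -0.001
```

Emit:
apply_moves(
  targets=[
    [0,0,0.2,0],
    [0,0,0.1,0],
    [0,0,0.1,0],
    [0,0,0,0],
    [0,0,0,0],
  ],
)

```text
time_s: 5.85
eef_pos: [579.0, -3.1, 143.5]
ee_rot: [0.0, 0.987, 0.158, 0.001]
force: [-3.3, -0.8, 15.4]
grip_width: -0.002
```

Emit:
apply_moves(
  targets=[
    [0,0,-0.5,0],
    [0,0,-1.0,0],
    [0,0,-1.5,0],
    [0,0,-1.0,0],
    [2.35,0.18,0,0],
    [2.35,0.18,0,0],
    [0,0,0,0],
    [0,0,0,0],
  ],
)

```text
time_s: 6.65
eef_pos: [623.9, 8.4, 181.4]
ee_rot: [-0.0, 0.987, 0.158, -0.001]
force: [-0.3, 0.4, -0.7]
grip_width: -0.005
```

```bash
python3 - <<'E'
from h import *
np.set_printoptions(precision=2,suppress=True)
c=capture("wrist"); save(c,"w3"); 
s=readout.sense(); print(s["eef_pos"],s["ee_rot"],s["force"])
for k,m in masks(c).items():
    if k=="white": continue
    for s,ce,mm in blobs(m,60): print(k,s[4],s[:4],ce,px2w(c,ce,77)[0])
E
```

```text
[623.66   8.31 181.55] [-0.    0.99  0.16 -0.  ] [ 0.59 -0.3  -0.87]
blue 1246 [264 207  43  38] [285.07 225.28] [628.97   9.16  77.  ]
green 1613 [269 127  45  46] [290.97 149.82] [672.07  19.83  77.  ]
```

View pics/w3.png

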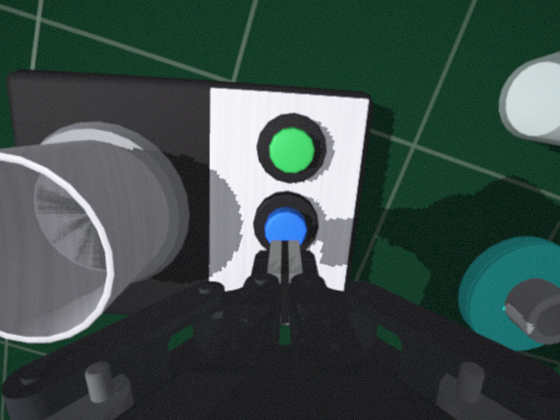

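The blue button lies under the closed tips at (285,228), the same geometry as for red. Green is clear at (291,150).

Emit:
apply_moves(
  targets=[
    [0,0,1.5,0],
    [0,0,1.2,0],
    [0,0,0.3,0],
    [0,0,0.4,0],
    [0,0,0.3,0],
    [0,0,0.2,0],
    [0,0,0.1,0],
    [0,0,0,0],
  ],
)

```text
time_s: 7.5
eef_pos: [624.2, 8.2, 143.5]
ee_rot: [0.0, 0.987, 0.158, 0.0]
force: [-7.3, -0.5, 12.1]
grip_width: -0.001
```

Emit:
apply_moves(
  targets=[
    [0,0,0,0],
    [0,0,0,0],
  ],
)

```text
time_s: 7.7
eef_pos: [624.2, 8.2, 143.5]
ee_rot: [0.0, 0.987, 0.158, 0.0]
force: [-7.0, 0.2, 12.0]
grip_width: -0.004
```

Emit:
apply_moves(
  targets=[
    [0,0,-0.5,0],
    [0,0,-1.5,0],
    [0,0,-3,0],
    [0,0,-4,0],
    [0,0,-4,0],
    [-2,4,-3,0],
    [-2,4,0,0],
    [0,0,0,0],
  ],
)

```text
time_s: 8.5
eef_pos: [611.2, -81.4, 301.4]
ee_rot: [0.001, 0.988, 0.155, 0.001]
force: [-0.2, 0.1, 0.0]
grip_width: -0.002
```

```bash
python3 - <<'E'
from h import *
np.set_printoptions(precision=2,suppress=True)
c=capture("wrist"); save(c,"w4"); t=capture("side"); save(t,"s4",(180,130,400,280),3.5)
s=readout.sense(); print(s["eef_pos"],s["ee_rot"],s["force"])
for k,m in masks(c).items():
    if k=="white": continue
    for s,ce,mm in blobs(m,60): print(k,s[4],s[:4],ce,px2w(c,ce,77)[0])
import pickle; pickle.dump(c,open("w4.pkl","wb"))
E
```

```text
[611.54 -77.6  300.35] [-0.    0.99  0.16  0.  ] [-1.17 -0.09  0.6 ]
red 608 [185 182  28  28] [198.4  195.86] [580.19  -4.44  77.  ]
blue 659 [184 133  29  29] [198.14 146.98] [626.     7.05  77.  ]
green 671 [183  79  29  30] [197.27  93.66] [671.97  19.26  77.  ]
```

View pics/w4.png

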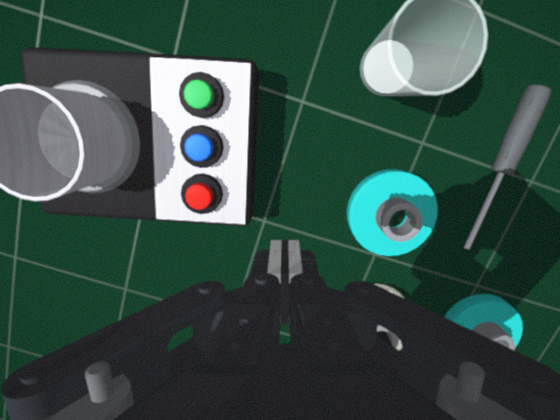

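View pics/s4.png

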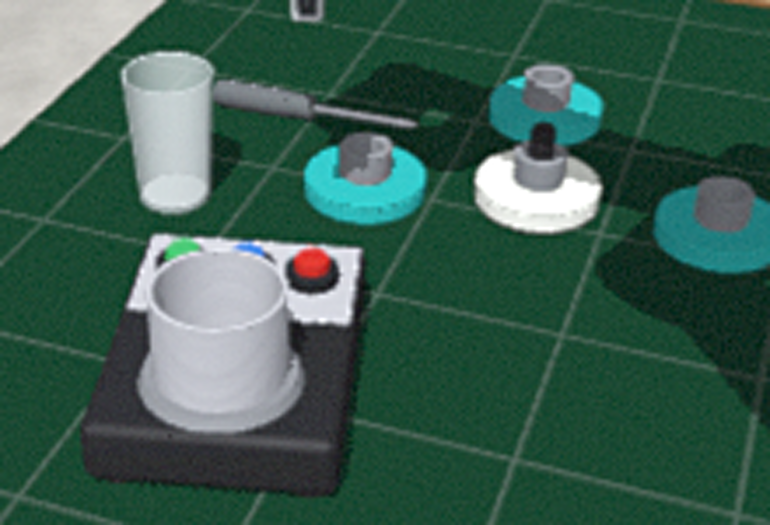

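Everything is up and undisturbed, with all three buttons back up. Next I move to the lid.

Emit:
apply_moves(
  targets=[
    [-4.1,1.3,0,0],
    [-4.1,1.3,0,0],
    [-4.1,1.3,0,0],
    [-4.1,1.3,0,0],
    [-4.1,1.3,0,0],
    [-4.1,1.3,0,0],
    [0,0,0,0],
    [0,0,0,0],
  ],
  grip=4.5,
)

```text
time_s: 9.4
eef_pos: [402.4, -227.4, 300.1]
ee_rot: [0.0, 0.988, 0.158, 0.0]
force: [0.1, 0.7, -0.2]
grip_width: 0.524
```

```bash
python3 - <<'E'
from h import *
np.set_printoptions(precision=2,suppress=True)
c=capture("wrist"); save(c,"w5"); t=capture("top"); save(t,"t5",(340,180,500,320),4)
s=readout.sense(); print(s["eef_pos"],s["ee_rot"],s["force"],s["grip_width"])
import pickle; pickle.dump((c,t),open("w5.pkl","wb"))
print(w2px(c,[[460,-250,77],[460,-250,53],[460,-250,25]]))
E
```

```text
[ 403.1  -226.85  299.86] [-0.    0.99  0.16  0.  ] [-0.15 -0.21  0.18] 0.5279528808157963
[[326.23 139.63]
 [323.11 138.1 ]
 [320.01 136.58]]
```

View pics/w5.png

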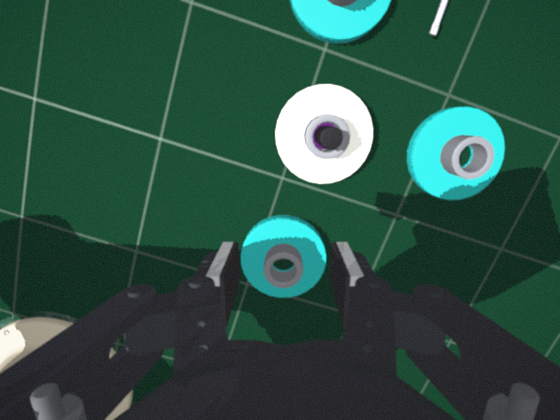

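```bash
python3 - <<'E'
from h import *
import pickle
np.set_printoptions(precision=1,suppress=True)
c,t=pickle.load(open("w5.pkl","rb"))
g=cv2.cvtColor(c["img"],cv2.COLOR_RGB2GRAY)
save(c,"w5c",(265,75,385,195),6)
for th in (45,60,75):
    m=np.zeros_like(g); m[110:165,300:360]=(g[110:165,300:360]<th)
    for s,ce,mm in blobs(m,40): print(th,s,ce,px2w(c,ce,77)[0])
m=np.zeros_like(g); H=hsv(c); m[70:200,260:388]=((H[70:200,260:388,1]<60)&(H[70:200,260:388,2]>170))
b=max(blobs(m,100),key=lambda b:b[0][4]); ct=cv2.findContours(b[2].astype(np.uint8),0,1)[0]; ct=cv2.convexHull(max(ct,key=len)).reshape(-1,2)
for z in(25,15,20): print(z,cv2.fitEllipse(px2w(c,ct,z)[:,:2].astype(np.float32)))
E
```

```text
45 [315 126  11  19  58] [318.3 133.6] [ 462.9 -241.2   77. ]
60 [314 126  28  23 232] [326.3 137. ] [ 462.3 -249.2   77. ]
75 [314 125  28  25 549] [327.6 136.6] [ 463.  -250.3   77. ]
25 ((462.5421447753906, -253.3206024169922), (106.44327545166016, 106.7406997680664), 173.2965850830078)
15 ((462.4600524902344, -254.6499481201172), (109.52555847167969, 109.83157348632812), 173.2964324951172)
20 ((462.5010986328125, -253.9852752685547), (107.98441314697266, 108.2861328125), 173.29605102539062)
```

View pics/w5c.png

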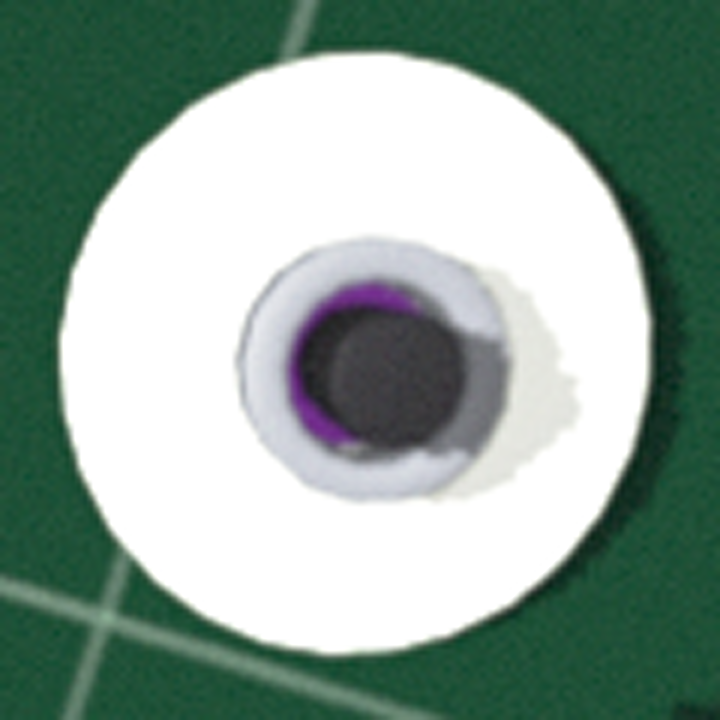

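View pics/t5.png

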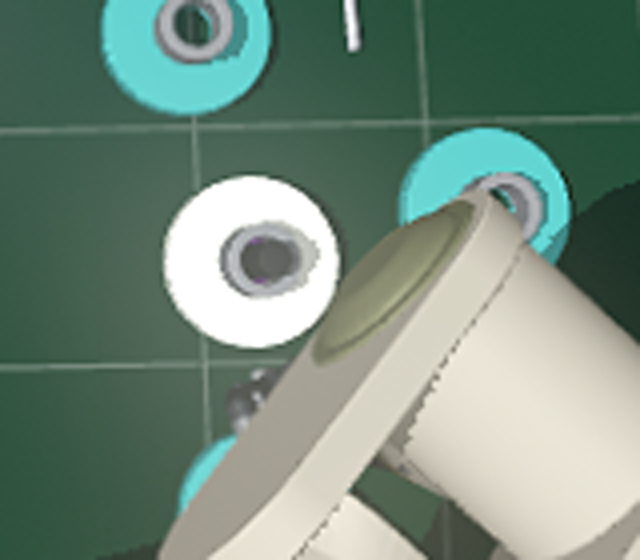

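```bash
python3 - <<'E'
from h import *
import pickle
np.set_printoptions(precision=1,suppress=True)
c,t=pickle.load(open("w5.pkl","rb"))
print(px2w(c,[[331.2,137.5]],77),px2w(c,[[327.5,136.7]],53))
print(px2w(t,[[340+272/4,180+258/4]],77))
def d(a,b,th):
    D=np.array(b)-np.array(a); x=np.array([np.cos(th),np.sin(th)]); y=np.array([np.sin(th),-np.cos(th)]); return D@x,D@y
print(d([402.7,-227.1],[462,-253.5],np.radians(18.15)))
E
```

```text
[[ 463.3 -253.7   77. ]] [[ 462.7 -253.7   53. ]]
[[ 461.1 -251.7   77. ]]
(np.float64(48.12573129990157), np.float64(43.55874179598943))
```

Emit:
apply_moves(
  targets=[
    [2.45,2.18,0,0],
    [2.45,2.18,0,0],
    [0,0,4,0],
    [0,0,4,0],
    [0,0,2,0],
    [0,0,0,0],
    [0,0,0,0],
  ],
  grip=4,
  force=50,
)

```text
time_s: 10.2
eef_pos: [463.3, -253.4, 200.4]
ee_rot: [0.0, 0.987, 0.159, 0.0]
force: [0.8, -0.7, -0.1]
grip_width: 0.468
```

```bash
python3 - <<'E'
from h import *
np.set_printoptions(precision=2,suppress=True)
c=capture("wrist"); save(c,"w6",(180,150,400,330),3.5); t=capture("side"); save(t,"s6",(260,100,420,220),4.5)
s=readout.sense(); print(s["eef_pos"],s["ee_rot"],s["force"],s["grip_width"])
E
```

```text
[ 463.2  -253.91  201.27] [0.   0.99 0.16 0.  ] [ 0.55 -0.    0.18] 0.469614883129207
```

View pics/w6.png

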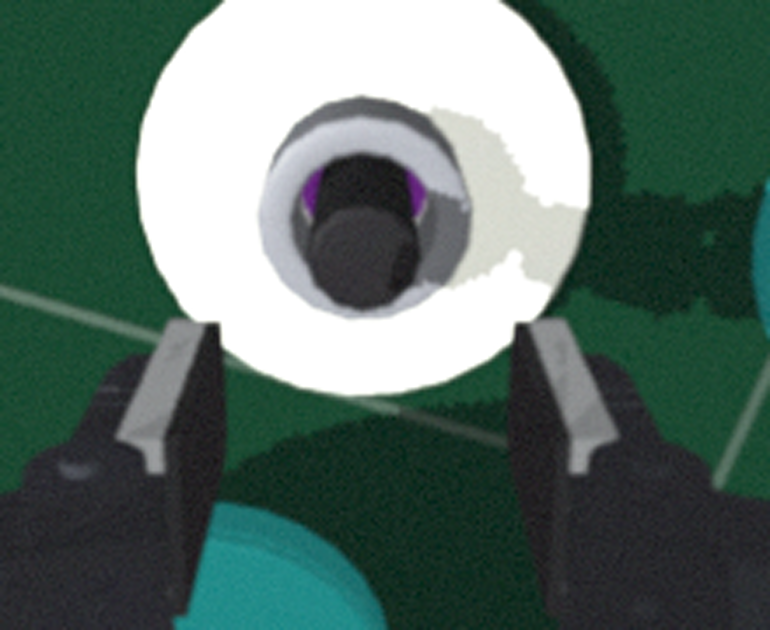

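View pics/s6.png

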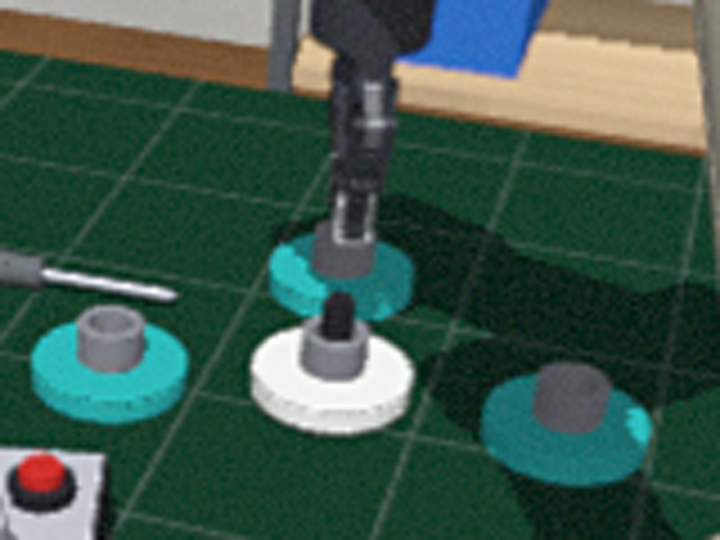

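Emit:
apply_moves(
  targets=[
    [0,0,2.5,0],
    [0,0,2.5,0],
    [0,0,1.2,0],
    [0,0,0.6,0],
    [0,0,0,0],
    [0,0,0,0],
  ],
)

```text
time_s: 10.9
eef_pos: [462.8, -254.3, 132.8]
ee_rot: [0.001, 0.987, 0.158, 0.001]
force: [-0.6, 0.9, 0.8]
grip_width: 0.466
```

```bash
python3 - <<'E'
from h import *
np.set_printoptions(precision=2,suppress=True)
c=capture("wrist"); save(c,"w7",(180,150,400,330),3.5); t=capture("side"); save(t,"s7",(260,100,420,220),4.5)
s=readout.sense(); print(s["eef_pos"],s["ee_rot"],s["force"],s["grip_width"])
E
```

```text
[ 462.69 -254.21  132.73] [0.   0.99 0.16 0.  ] [ 0.06 -0.54  0.45] 0.47001768086023876
```

View pics/w7.png

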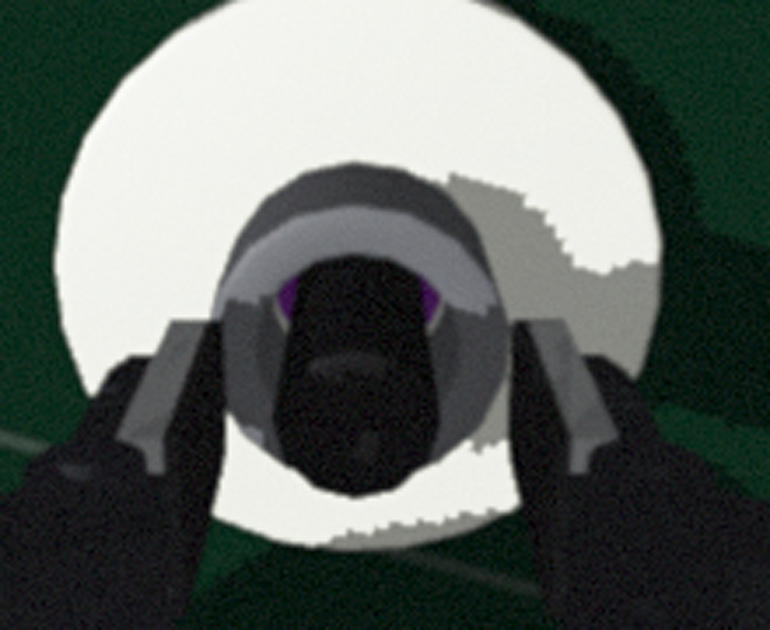

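View pics/s7.png

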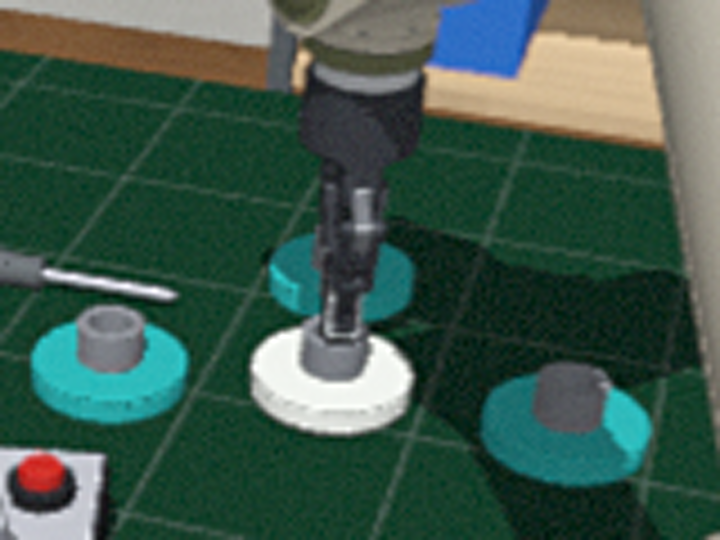

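Emit:
apply_moves(
  targets=[
    [0,0,0.2,0],
    [0,0,0,0],
    [0,0,0,0],
    [0,0,0,0],
    [0,0,0,0],
    [0,0,0,0],
    [0,0,0,0],
  ],
  grip=0,
  force=50,
)

```text
time_s: 11.7
eef_pos: [462.4, -253.9, 130.0]
ee_rot: [0.0, 0.987, 0.158, 0.0]
force: [-0.3, 0.8, 5.7]
grip_width: 0.235
```

Emit:
apply_moves(
  targets=[
    [0,0,-0.3,0],
    [0,0,-0.7,0],
    [0,0,-2,0],
    [0,0,-2,0],
    [0,0,0,0],
    [0,0,0,0],
  ],
)

```text
time_s: 12.3
eef_pos: [462.2, -253.9, 179.3]
ee_rot: [-0.0, 0.987, 0.158, -0.0]
force: [-0.1, -0.8, -2.1]
grip_width: 0.233
```

```bash
python3 - <<'E'
from h import *
np.set_printoptions(precision=2,suppress=True)
c=capture("wrist"); save(c,"w8"); t=capture("side"); save(t,"s8",(200,70,420,240),3.5)
s=readout.sense(); print(s["eef_pos"],s["ee_rot"],s["force"],s["grip_width"])
E
```

```text
[ 461.94 -253.68  178.67] [-0.    0.99  0.16 -0.  ] [ 0.09  0.26 -2.42] 0.23509218879908078
```

View pics/w8.png

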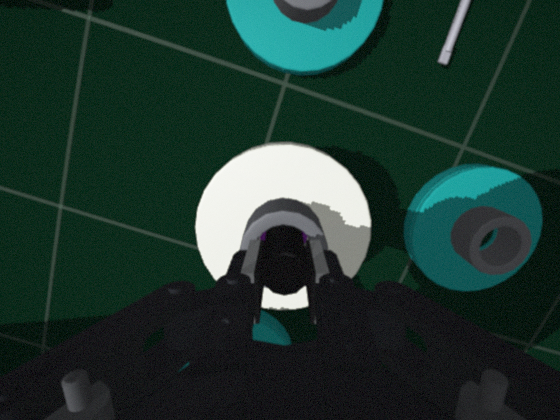

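View pics/s8.png

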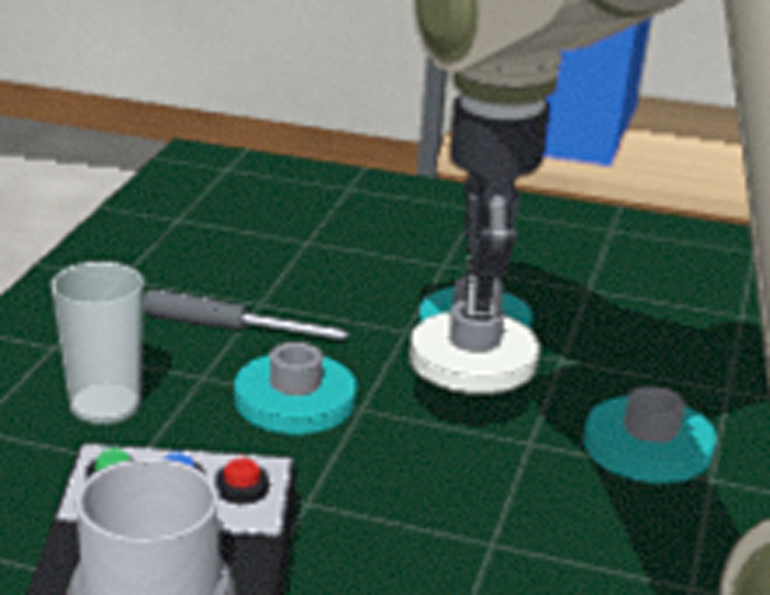

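```bash
cat > rim.py <<'E'
from h import *
import pickle
a=np.linspace(0,2*np.pi,73)
def ring(x,y,z,r): return np.c_[x+r*np.cos(a),y+r*np.sin(a),z+0*a]
def ov(c,x,y,name,box,fx):
    im=cv2.resize(c["img"][box[1]:box[3],box[0]:box[2],::-1],None,fx=fx,fy=fx,interpolation=cv2.INTER_CUBIC)
    for r,col in((45.5,(0,255,255)),(42,(0,0,255))):
        p=((w2px(c,ring(x,y,130,r))-box[:2]+.5)*fx).astype(np.int32); cv2.polylines(im,[p],False,col,1)
    cv2.imwrite("pics/"+name+".png",im)
if __name__=="__main__":
    t=capture("top"); s=capture("side"); w=pickle.load(open("w4.pkl","rb"))
    pickle.dump((t,s),open("rim.pkl","wb"))
    ov(t,594.5,124,"rt",(215,155,285,225),8); ov(s,594.5,124,"rs",(200,185,290,265),8); ov(w,594.5,124,"rw",(0,70,110,210),5)
E
python3 rim.py; python3 - <<'E'
import cv2,numpy as np
ims=[cv2.imread(f"pics/{n}.png") for n in("rt","rs","rw")]
ims=[cv2.resize(i,(int(i.shape[1]*420/i.shape[0]),420)) for i in ims[:2]]
cv2.imwrite("pics/rr.png",cv2.resize(np.hstack(ims),None,fx=.88,fy=.88))
E
```

```text
(no output)
```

View pics/rr.png

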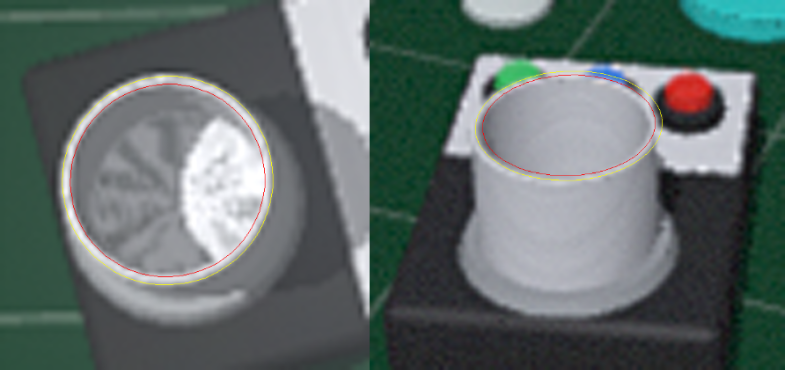

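View pics/rw.png

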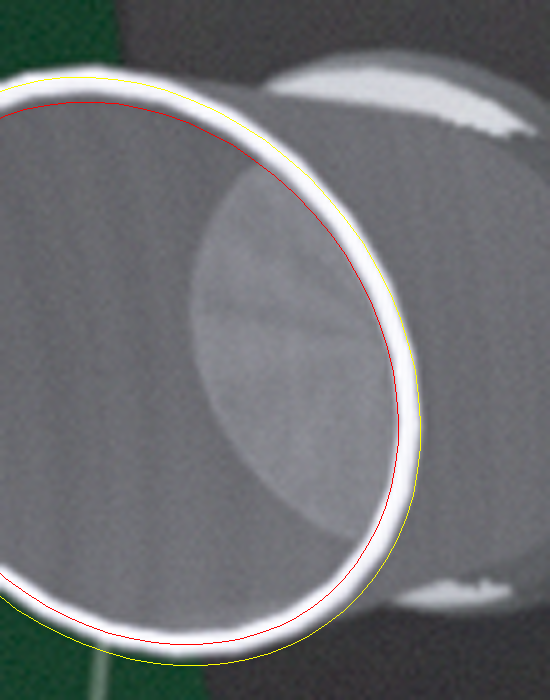

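Emit:
apply_moves(
  targets=[
    [0,0,-2,0],
    [0,0,-4,0],
    [0,0,-4,0],
    [0,0,-3,0],
    [0,0,-1,0],
    [1.0,-1.3,0,0],
    [2.0,-2.6,0,0],
    [2.0,-2.6,0,0],
  ],
)

```text
time_s: 13.3
eef_pos: [489.5, -174.9, 317.3]
ee_rot: [-0.001, 0.988, 0.157, -0.001]
force: [0.4, 0.2, -2.2]
grip_width: 0.233
```

Emit:
apply_moves(
  targets=[
    [2.4,-3.1,0,0],
    [2.4,-3.1,0,0],
    [2.4,-3.1,0,0],
    [2.4,-3.1,0,0],
    [2.4,-3.1,0,0],
    [2.0,-2.6,0,0],
    [1.0,-1.3,0,0],
    [0,0,0,0],
  ],
)

```text
time_s: 14.1
eef_pos: [571.6, 56.5, 317.7]
ee_rot: [-0.001, 0.987, 0.159, -0.002]
force: [0.7, -0.3, -1.8]
grip_width: 0.235
```

```bash
python3 - <<'E'
from h import *
np.set_printoptions(precision=2,suppress=True)
s=readout.sense(); print(s["eef_pos"],s["ee_rot"],s["force"],s["grip_width"])
E
```

```text
[571.56  56.53 317.74] [-0.    0.99  0.16 -0.  ] [ 0.74 -0.33 -1.83] 0.23470804001885867
```

Emit:
apply_moves(
  targets=[
    [1.5,-1.9,0,0],
    [1.9,-2.5,0,0],
    [1.0,-1.3,0,0],
    [0,0,1,0],
    [0,0,1,0],
    [0,0,1,0],
    [0,0,0,0],
    [0,0,0,0],
  ],
)

```text
time_s: 14.9
eef_pos: [595.7, 121.7, 289.7]
ee_rot: [0.0, 0.988, 0.157, -0.0]
force: [0.7, 0.1, -1.8]
grip_width: 0.236
```

```bash
python3 - <<'E'
from h import *
np.set_printoptions(precision=2,suppress=True)
s=readout.sense(); print(s["eef_pos"],s["ee_rot"],s["force"],s["grip_width"])
c=capture("wrist"); save(c,"w9"); t=capture("side"); save(t,"s9",(180,100,340,270),4)
e=s["eef_pos"]
import math
a=np.linspace(0,2*np.pi,73)
# overlay expected lid rings if axis = TCP axis, bottom at TCP-130
im=cv2.resize(t["img"][100:270,180:340,::-1],None,fx=3.5,fy=3.5,interpolation=cv2.INTER_CUBIC)
for r,z,col in((53,e[2]-105,(0,255,255)),(34,e[2]-130,(255,0,255)),(45.5,130,(0,0,255)),):
    x,y=(e[0],e[1]) if z!=130 else (596,124)
    p=((w2px(t,np.c_[x+r*np.cos(a),y+r*np.sin(a),z+0*a])-[180,100]+.5)*3.5).astype(np.int32); cv2.polylines(im,[p],False,col,1)
cv2.imwrite("pics/s9o.png",im)
E
```

```text
[595.7  121.67 289.68] [ 0.    0.99  0.16 -0.  ] [ 0.72  0.06 -1.75] 0.23605117510787163
```

View pics/s9o.png

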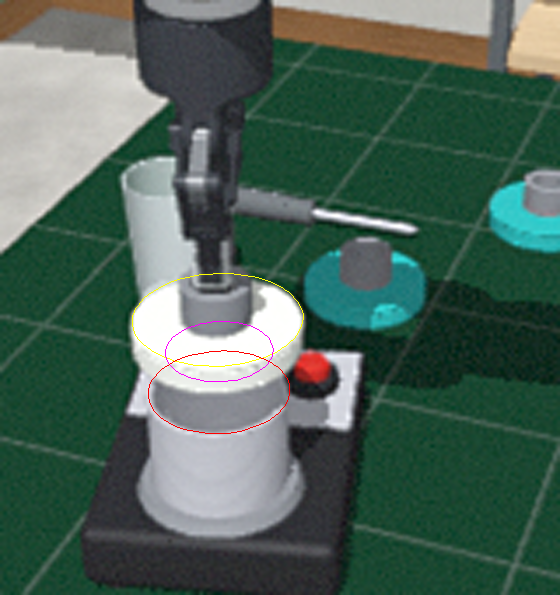

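View pics/w9.png

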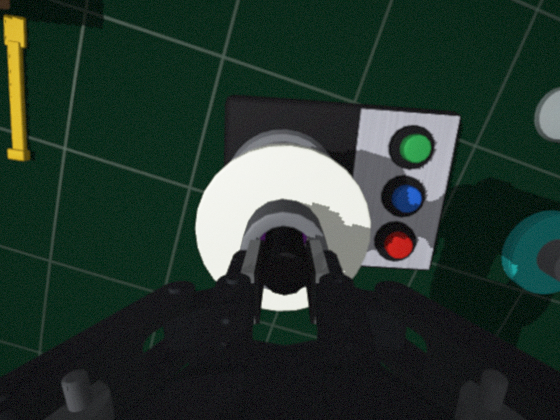

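Emit:
apply_moves(
  targets=[
    [0.05,-0.22,0,0],
    [0,0,0.8,0],
    [0,0,0.8,0],
    [0,0,0.8,0],
    [0,0,0.4,0],
    [0,0,0.3,0],
    [0,0,0,0],
    [0,0,0,0],
  ],
)

```text
time_s: 15.8
eef_pos: [595.6, 124.6, 259.0]
ee_rot: [0.0, 0.987, 0.158, 0.0]
force: [0.1, 0.4, -2.3]
grip_width: 0.235
```

Emit:
apply_moves(
  targets=[
    [0,0,0.3,0],
    [0,0,0.3,0],
    [0,0,0.2,0],
    [0,0,0.2,0],
    [0,0,0,0],
    [0,0,0,0],
  ],
)

```text
time_s: 16.4
eef_pos: [595.6, 124.6, 248.8]
ee_rot: [-0.0, 0.987, 0.158, 0.0]
force: [-0.6, 0.1, -1.9]
grip_width: 0.232
```

Emit:
apply_moves(
  targets=[
    [0,0,0.1,0],
    [0,0,0.1,0],
    [0,0,0.1,0],
    [0,0,0,0],
    [0,0,0,0],
  ],
)

```text
time_s: 16.9
eef_pos: [595.6, 124.7, 246.1]
ee_rot: [-0.0, 0.987, 0.158, 0.0]
force: [-0.7, 1.4, 2.8]
grip_width: 0.231
```

```bash
python3 - <<'E'
from h import *
np.set_printoptions(precision=2,suppress=True)
s=readout.sense(); print(s["eef_pos"],s["force"])
t=capture("side"); save(t,"s10",(190,140,320,270),5)
E
```

```text
[595.57 124.73 246.15] [-0.69  1.36  2.84]
```

View pics/s10.png

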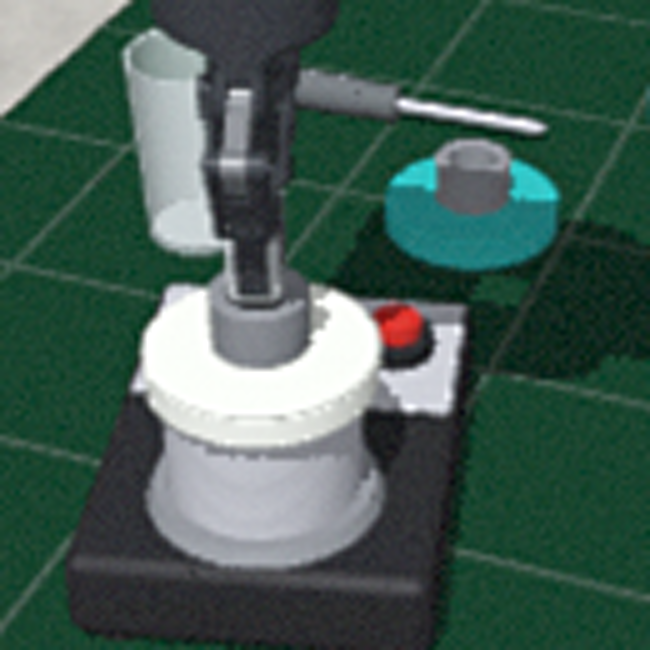

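Emit:
apply_moves(
  targets=[
    [0,0,0,0],
    [0,0,0,0],
    [0,0,0,0],
    [0,0,0,0],
    [0,0,0,0],
    [0,0,0,0],
  ],
  grip=6.5,
)

```text
time_s: 17.55
eef_pos: [595.6, 124.5, 245.7]
ee_rot: [0.0, 0.987, 0.158, 0.0]
force: [1.1, -0.6, 0.6]
grip_width: 0.763
```

Emit:
apply_moves(
  targets=[
    [0,0,-1,0],
    [0,0,-2,0],
    [0,0,-2,0],
    [0,0,0,0],
    [0,0,0,0],
  ],
)

```text
time_s: 18.05
eef_pos: [595.5, 124.6, 295.9]
ee_rot: [0.0, 0.987, 0.158, 0.0]
force: [-0.1, -0.2, -0.6]
grip_width: 0.758
```

```bash
python3 - <<'E'
from h import *
import pickle
np.set_printoptions(precision=2,suppress=True)
s=readout.sense(); print(s["eef_pos"],s["force"],s["grip_width"])
t=capture("side"); c=capture("wrist"); save(c,"w11"); pickle.dump((c,t),open("w11.pkl","wb")); e=s["eef_pos"]
a=np.linspace(0,2*np.pi,73)
im=cv2.resize(t["img"][140:270,190:320,::-1],None,fx=4.5,fy=4.5,interpolation=cv2.INTER_CUBIC)
for r,z,col in((53,141,(0,255,255)),(53,122,(255,0,255)),(23,169,(0,0,255)),(11,193,(0,255,0))):
    p=((w2px(t,np.c_[596+r*np.cos(a),124.3+r*np.sin(a),z+0*a])-[190,140]+.5)*4.5).astype(np.int32); cv2.polylines(im,[p],False,col,1)
cv2.imwrite("pics/s11.png",im)
E
```

```text
[595.5  124.58 295.89] [-0.1  -0.18 -0.59] 0.7576751119696891
```

View pics/w11.png

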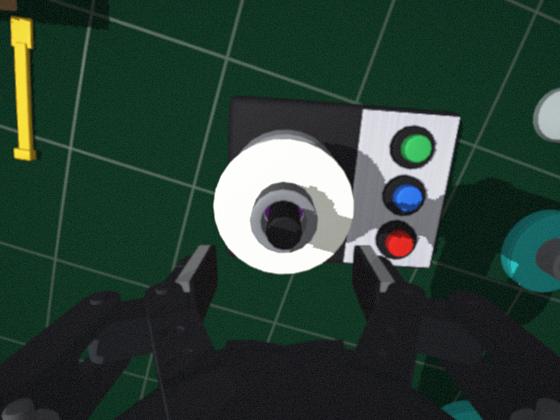

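View pics/s11.png

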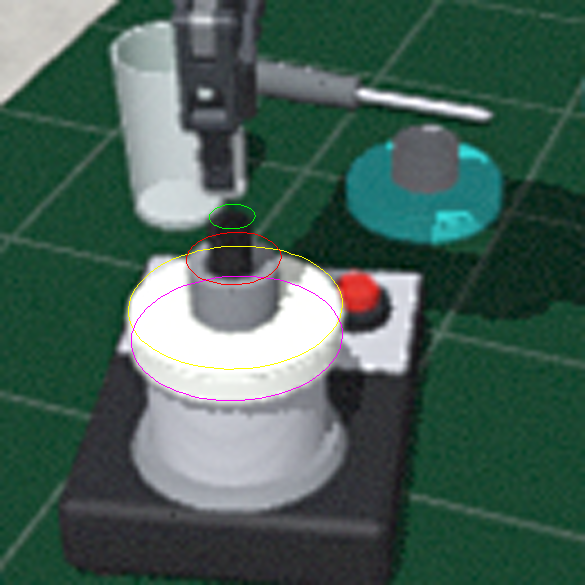

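```bash
python3 - <<'E'
from h import *
import pickle
c,t=pickle.load(open("w11.pkl","rb")); 
a=np.linspace(0,2*np.pi,73)
im=cv2.resize(c["img"][130:280,205:365,::-1],None,fx=4.5,fy=4.5,interpolation=cv2.INTER_CUBIC)
for r,z,col in((53,141,(0,160,255)),(23,169,(0,0,255)),(15,169,(0,0,255)),(11,193,(0,255,0))):
    p=((w2px(c,np.c_[595.5+r*np.cos(a),124.5+r*np.sin(a),z+0*a])-[205,130]+.5)*4.5).astype(np.int32); cv2.polylines(im,[p],False,col,1)
cv2.imwrite("pics/w11o.png",im)
E
```

```text
(no output)
```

View pics/w11o.png

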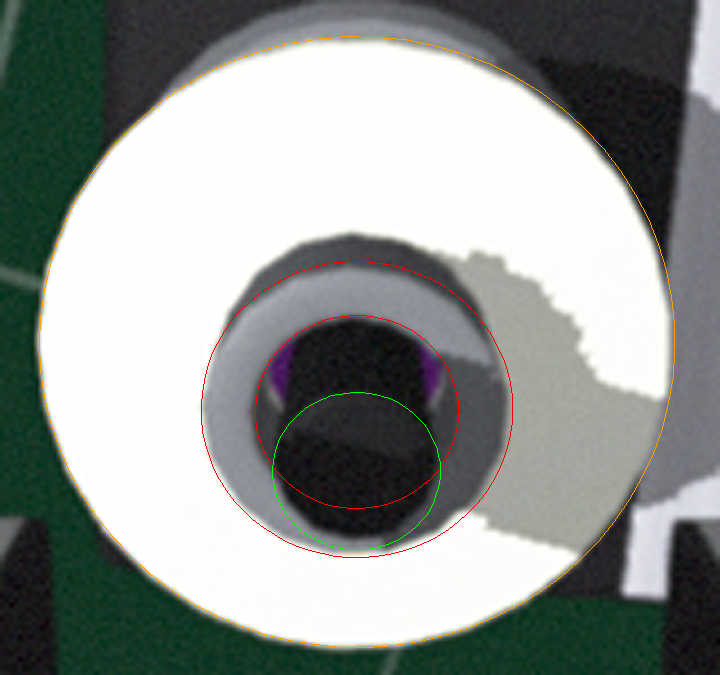

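Emit:
apply_moves(
  targets=[
    [0,0,2,0],
    [0,0,2.5,0],
    [0,0,1.8,0],
    [0,0,0.9,0],
    [0,0,0.5,0],
    [0,0,0,0],
    [0,0,0,0],
  ],
  force=35,
)

```text
time_s: 18.85
eef_pos: [595.8, 124.6, 219.5]
ee_rot: [0.0, 0.987, 0.158, 0.001]
force: [-0.4, -0.1, 0.3]
grip_width: 0.764
```

```bash
python3 - <<'E'
from h import *
np.set_printoptions(precision=2,suppress=True)
s=readout.sense(); print(s["eef_pos"],s["force"],s["grip_width"])
c=capture("wrist"); save(c,"w12",(140,100,430,330),2.6); t=capture("side"); save(t,"s12",(190,130,320,260),4.5)
E
```

```text
[595.82 124.58 219.52] [-0.41 -0.11  0.26] 0.7642415271558609
```

View pics/w12.png

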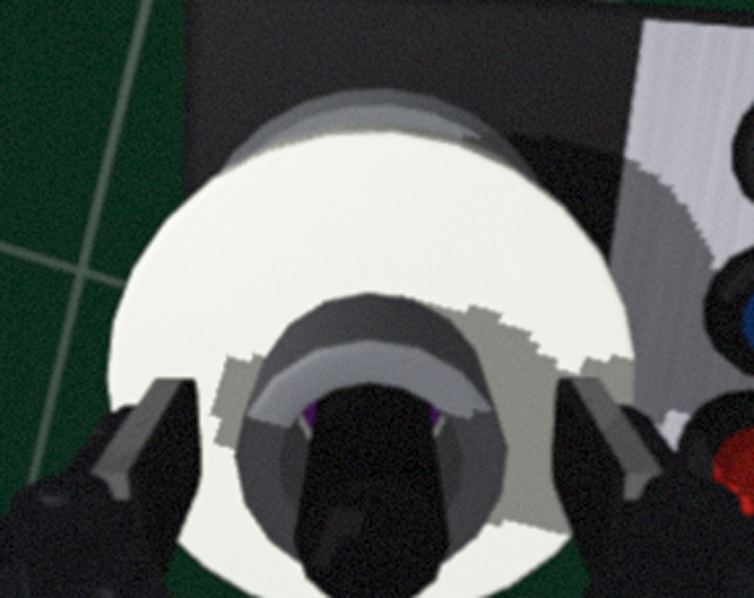

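View pics/s12.png

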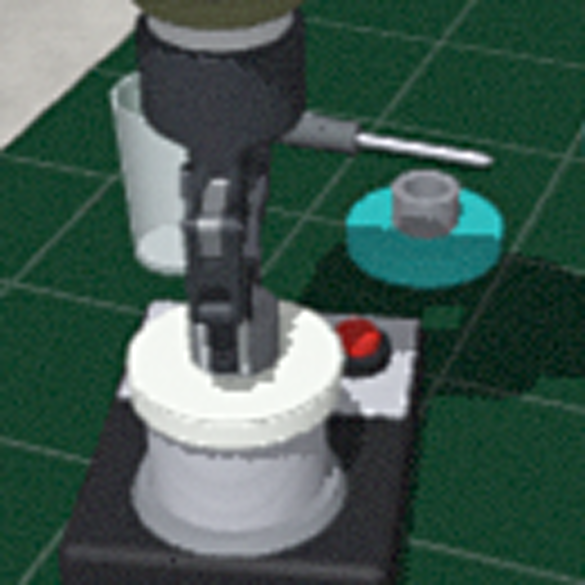

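Emit:
apply_moves(
  targets=[
    [0,0,0,0],
    [0,0,0,0],
    [0,0,0,0],
    [0,0,0,0],
    [0,0,0,0],
    [0,0,0,0],
    [0,0,0,0],
  ],
  grip=3.5,
  force=35,
)

```text
time_s: 19.65
eef_pos: [595.7, 124.6, 219.6]
ee_rot: [0.0, 0.987, 0.158, 0.001]
force: [-0.7, -0.7, 6.2]
grip_width: 0.529
```

Emit:
apply_moves(
  targets=[
    [0,0,-0.2,0],
    [0,0,-0.3,0],
    [0,0,-0.5,0],
    [0,0,-0.5,0],
    [0,0,0,0],
    [0,0,0,0],
  ],
)

```text
time_s: 20.25
eef_pos: [595.5, 124.6, 233.8]
ee_rot: [0.0, 0.987, 0.158, 0.0]
force: [0.5, -0.0, -1.8]
grip_width: 0.527
```

```bash
python3 - <<'E'
from h import *
np.set_printoptions(precision=2,suppress=True)
s=readout.sense(); print(s["eef_pos"],s["force"],s["grip_width"])
t=capture("side"); save(t,"s13",(190,130,320,260),4.5)
E
```

```text
[595.55 124.57 233.83] [ 0.45 -0.03 -1.83] 0.5267931856916676
```

View pics/s13.png

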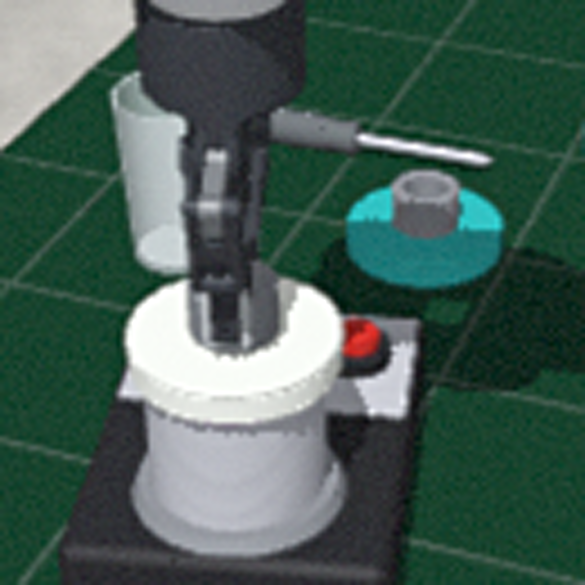

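Emit:
apply_moves(
  targets=[
    [0,0,-0.5,0],
    [0,0,-0.5,0],
    [0,0,-0.5,0],
    [0,0,0,0],
    [0,0,0,0],
  ],
)

```text
time_s: 20.8
eef_pos: [595.5, 124.6, 248.9]
ee_rot: [0.0, 0.987, 0.158, 0.0]
force: [0.3, -0.7, -0.8]
grip_width: 0.529
```

```bash
python3 - <<'E'
from h import *
np.set_printoptions(precision=2,suppress=True)
s=readout.sense(); print(s["eef_pos"],s["force"],s["grip_width"])
t=capture("side"); save(t,"s14",(205,170,295,250),7)
c=capture("wrist"); save(c,"w14",(140,100,430,330),2.6)
E
```

```text
[595.53 124.59 248.89] [ 0.32 -0.74 -0.79] 0.5285965603946498
```

View pics/s14.png

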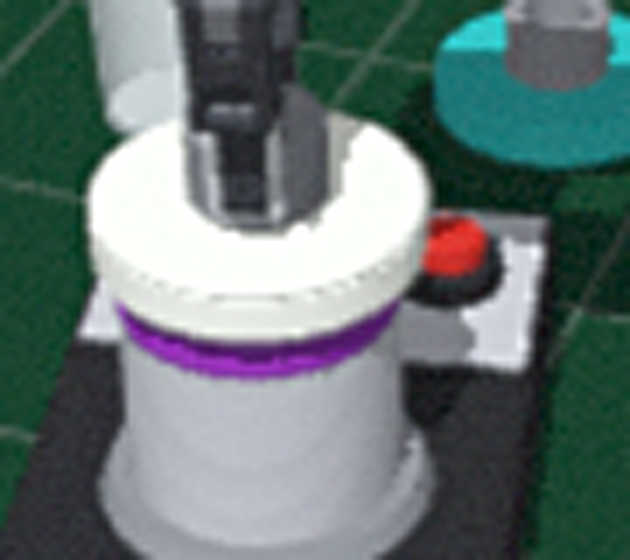

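View pics/w14.png

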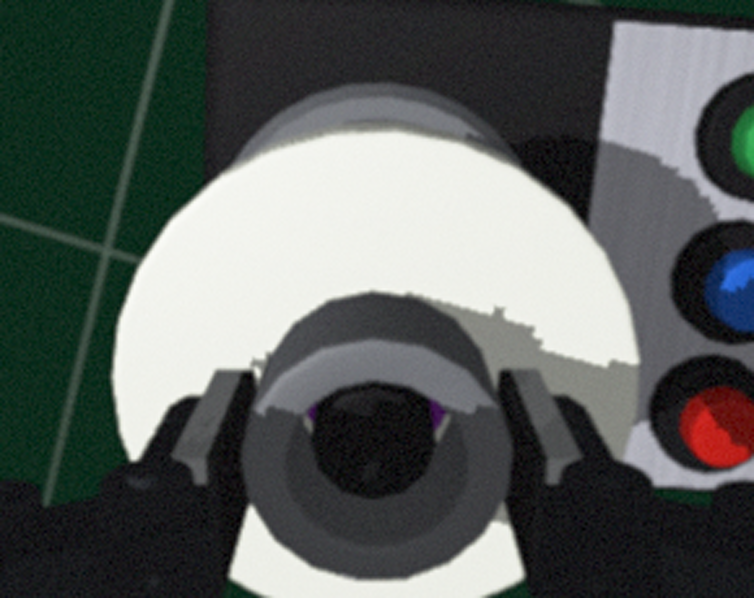

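The outer lid is coming up alone, with the purple gasket lying flat on the cup rim. I continue straight up.

Emit:
apply_moves(
  targets=[
    [0,0,-0.8,0],
    [0,0,-1,0],
    [0,0,-1,0],
    [0,0,-1,0],
    [0,0,-1,0],
    [0,0,-1,0],
    [0,0,-0.8,0],
    [0,0,-0.5,0],
  ],
)

```text
time_s: 21.7
eef_pos: [595.6, 124.6, 320.7]
ee_rot: [0.0, 0.987, 0.158, 0.0]
force: [0.0, -0.1, -1.1]
grip_width: 0.527
```

Emit:
apply_moves(
  targets=[
    [0,0,0,0],
    [0,0,0,0],
    [0,0,0,0],
  ],
)

```text
time_s: 22.0
eef_pos: [595.5, 124.6, 319.2]
ee_rot: [-0.0, 0.987, 0.158, -0.0]
force: [-0.0, 0.2, -1.5]
grip_width: 0.529
```

```bash
python3 - <<'E'
from h import *
np.set_printoptions(precision=2,suppress=True)
s=readout.sense(); print(s["eef_pos"],s["ee_rot"],s["force"],s["grip_width"])
t=capture("side"); save(t,"s15",(130,90,400,290),2.9)
a=np.linspace(0,2*np.pi,73)
im=cv2.resize(t["img"][110:260,190:310,::-1],None,fx=4,fy=4,interpolation=cv2.INTER_CUBIC)
for r,z,col in((53,241,(0,160,255)),(46,136,(0,0,255)),(11,193,(0,255,0)),(45.5,130,(255,0,0))):
    p=((w2px(t,np.c_[596+r*np.cos(a),124.5+r*np.sin(a),z+0*a])-[190,110]+.5)*4).astype(np.int32); cv2.polylines(im,[p],False,col,1)
cv2.imwrite("pics/s15o.png",im)
c=capture("wrist"); save(c,"w15"); t=capture("top"); save(t,"t15")
E
```

```text
[595.45 124.56 319.22] [-0.    0.99  0.16 -0.  ] [-0.03  0.24 -1.5 ] 0.5287613064741072
```

View pics/s15.png

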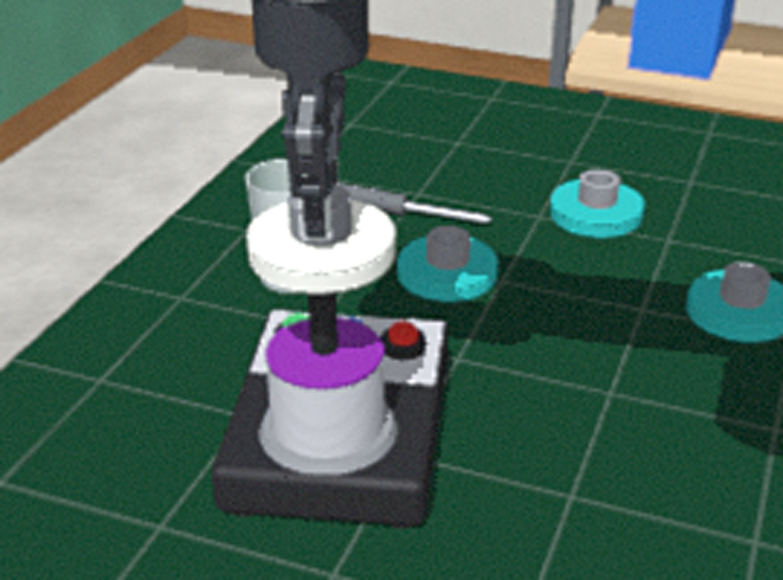

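View pics/s15o.png

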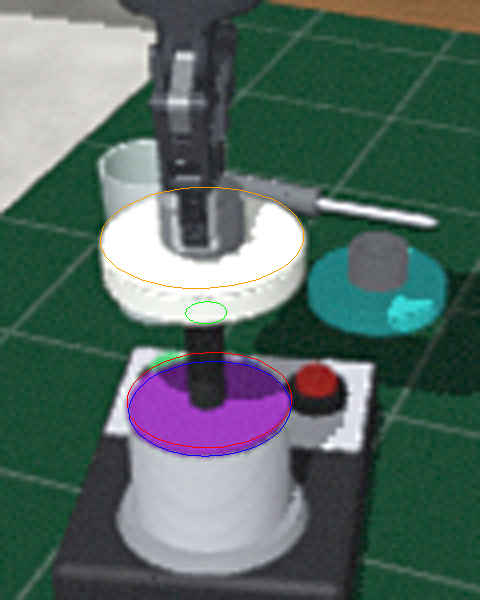

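View pics/t15.png

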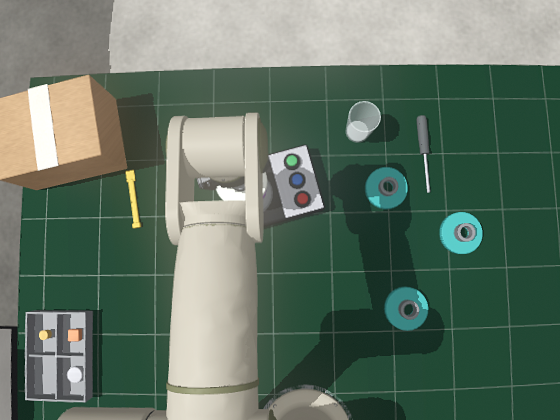

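The outer lid hangs level and matches the outline expected at +100 mm. The inner lid's purple gasket lies on the rim, and the bystanders have not moved.

```bash
python3 -c "
from rig import ctrl
print(ctrl.finish_job())"
```

```text
the job is handed in; nothing more can be done
None
```

The task is done and handed in at about 22 s of the 61 s allowed.

- **Buttons:** I pressed red and then blue with the closed fingertips, each down about 6 mm (15 N and 12 N). Both were back up in the pictures afterwards. Green was never touched.
- **Seating the lids:** I lifted the white nested lid by its black stem and lowered it until contact, with the force changing from -2 N to +3 N. That happened at the height calculated for full seating, and the side-view overlay matched.
- **Lifting the outer lid:** I gripped it by the grey collar and raised it straight up about 100 mm, from a tool height of 219.5 mm to 319.2 mm.
- **Last checks:** The outer lid is level and clear of the stem. The inner lid is still seated, with its purple gasket in view on the rim. The tumbler, screwdriver, pry tool and turquoise lids are where they were.
- **What disagreed:** The wrist force read -1.5 N at the end, and -1.8 N once during the lift, against about -0.8 N for the outer lid alone. I put this down to sensor bias, since the pictures show only the outer lid raised. The camera overlays differed from one another by 1 to 2 mm, within the calibration tolerance.

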